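Lock the raised lid fastener on the potter's wheel drive box

TASK

The lid of the green drive box is shut but its quarter-turn fastener is still standing up. First press its red wing head fully down, then turn it a quarter turn clockwise (seen from above) until it catches and stays down, then let go. Do not touch the blue box, whose fastener is already locked.

Things in the scene. Friction and masses are not known exactly. Their poses are not given: they have to be found in the camera images.
- drive_grip (a point): Centre of the red wing of the raised fastener on the fixed green box (180 x 150 mm, lid top at 75 mm): an upright bar 44 mm long, 12 thick, 22 high, standing on a black disc 52 mm across, 6 thick. This point is 11 mm above the disc, 109 mm above the table when raised. x runs along the wing, y across it, z up; turns with the head. Locked, the wing lies along the lid's two yellow marks.
- drive_press (a joint): How far the green box's fastener is pressed down, in m: 0 raised (at the start), 0.013 end of travel. A spring pushes it up, about 4 N at the top, 8 N at the bottom. The head turns only while pressed at least about 10 mm; 12 mm is a good depth to turn at. Locked, it stays down at about 10 mm by itself.
- drive_turn (a joint): Turn of the green box's fastener in rad, growing clockwise seen from above: about 0 at the start (unlocked), 1.57 locked, hard stop at 1.75. At 1.57 its cam sits in a notch that holds it; 1.31 is just enough. It does not turn on by itself: it stays at the angle where it is left. Turns easily while pressed (under 0.2 N m); do not force it while raised.
- mill_box: Bystander: the blue box, same size as the green one, fixed, with the same red-winged fastener already locked (down, wing along the yellow marks). Origin at the centre of its underside. It must not be touched.

How it is judged:
By the outcome, as a careful person would: the job done as asked, in the order asked, and still so for the second after the job is handed in, with the robot touching nothing.
It also fails if it takes over 38 s, if anything falls off the work surface, if the arm or the gripper's body presses on something with over 40 N, if the wrist force passes 120 N, or if a joint passes its speed limit or range.

ROBOT

A 7-joint arm with a two-finger parallel gripper is mounted at the origin on the work surface. World frame = base frame: x ahead of the robot, y to its left, z up, the work surface at z = 0. Lengths are in m, angles in rad, forces in N, time in s.
With the tool pointing down it reaches from about 0.4 to 0.875 m from the base axis. Payload 6.5 kg.
Tool frame: the origin (TCP) lies at the very end of the fingers, on their centre line; the grasp point (between the pads) lies 19 mm behind it; z points along the fingers, y is the line along which they close (so a half turn about z gives the same grasp; the last joint's range is limited). The gripper opens to 88 mm and grips with 3 to 60 N. Pads are 18 mm wide; open, the fingers measure 123 mm over their backs; the gripper's body (75 mm by 187 mm) begins 45 mm behind the grasp point.
Start: joints at [1.227, 0.536, -0.004, 1.538, 0.003, 1.067, -0.071], TCP at [0.178, -0.625, 0.239] pointing down, gripper open.
Joint ranges: [-2.7, 2.7], [-0.37, 2.16], [-1.27, 1.26], [0.24, 2.4], [-1.31, 4.45], [0.19, 1.91], [-2.76, 2.76]. Speed limits (rad/s): [2.39, 2.39, 3.14, 3.14, 3.14, 3.14, 3.14].

INTERFACE

Orientations are given as [roll, pitch, yaw] about the fixed x, y, z axes, in that order (R = Rz(yaw) Ry(pitch) Rx(roll)).
In Python, from workcell import get_state, eyes, ticket, spotter gives the robot as it stands.
- The arm moves only by the tool carry_out, never from a script. Its argument "plan" is a list of rows, each a list of 7 numbers: the gripper command: -1 is fully open, 1 is shut, values between are in proportion, then the shift along the tool's x, y, z scaled (see below), then the turn, a rotation vector about the tool's x, y, z scaled (see below). A call has 1 to 10 rows; each row shifts and turns the commanded pose from where the row before left it, along the tool's axes as they then stand; what a row does not reach is not made up. The controller multiplies each number of a shift by 40 mm and each number of a turn by 30 degrees. A row lasts 1/8 s, in which the tool goes at most 62.5 mm and 10.7 degrees, less where a joint would pass 70% of its speed; a pose out of reach is approached as far as the arm can. A call with a number of a shift or a turn outside -1 to 1 is refused whole. A call with a gripper value outside its range is refused whole. The fingers move at their own pace and stop on an object; the grip force is fixed at half the most. Time passes only in rows, so rows that do not move let the fingers close. It gives the time, the measured TCP pose, the force, the opening and the grip force at its end, in the units of the state.
- get_state(): the state, without advancing time (a new reading comes with each control period).
- eyes.camera(name): name is "side" or "top" or "wrist"; returns a dict with "pixels" (420x560x3 uint8, red, green, blue), "range_z" (420x560 float32, m along the optical axis (not along the pixel's ray), 0 where there is no reading), "fx", "fy", "cx", "cy" (pixels), "rvec" (rotation vector, rad) and "tvec" (3), from world to camera coordinates, as OpenCV has them; the wrist camera has in their place "mount" (4x4, takes a point from camera to tool coordinates, whose origin is the TCP and whose axes are the flange's). Camera axes: x right, y down, z forward; pixel columns grow to the right and rows downward; lengths in m; the calibration is good to about 2 mm. A picture is of the moment at which its call begins: read the wrist's pose just before it.
- ticket.job_done(): hands the job in; it is judged then, once.
Trained networks look in the newest picture that a camera, given by its name, has taken for a name from the list of things; names that differ only in an ending like _2 or _b are one class to them, and where a whole thing is asked for, a point or a joint stands for the part that bears it (a point fixed in the world has none). Each returns a list of dicts, best first, with "p" (0 to 1); they miss things now and then, are a little off and sometimes report something else, mostly with a low value. They report only what shows in the picture. A call takes as long as a camera call.
- spotter.recognise(camera, name): "point" ([x, y, z] in m, in world coordinates, good to about 4 mm: the middle of the surface that is visible of it).
- spotter.spot_point(camera, name): "point" ([x, y, z] in m, in world coordinates, good to about 4 mm: a listed point, or the origin of a listed thing).
The state is a dict: "t": time; "joint_pos": joint angles; "joint_vel": joint speeds; "joint_efforts": joint torques, N m; "position": TCP position; "eef_rot": TCP orientation; "contact_force": force on the tool from outside, world axes, zero at the start; "torque": the same for the moment, N m; "finger_gap": opening from 0.0 (shut) to 1.0 (fully open); "finger_force": force on a finger pad.
Only numpy, scipy, OpenCV 4.12 (cv2) and the standard library are available. Lean on these libraries where they do the work, as an engineer would, in place of code of your own. Each camera call takes 0.05 s, during which the arm holds its last target. There are 200 camera calls.

## Working session

There is one attempt and no reset: what is moved stays moved. The work goes in short steps, Python scripts to look and compute and a tool call to move; the robot and the scene stay as the last step left them, time stands still between calls to the robot, and variables do not carry over. Pictures are saved under pics/ and viewed, at most 10 in all, crops included, and the job is handed in when it is done.

Besides the shell and the picture viewer there is one more tool, called after "Call:" as name(argument=value, ...) on one line, values as JSON. carry_out: Moves the arm, as the interface text tells. Its arguments: {"type":"object","properties":{"plan":{"type":"array","items":{"type":"array","items":{"type":"number"}}}},"required":["plan"]}

```bash
mkdir -p pics
cat > h.py <<'E'
import numpy as np, cv2
from scipy.spatial.transform import Rotation as R
from workcell import get_state, eyes, ticket, spotter
def world(c, s=None):
    z=c["range_z"]; v,u=np.mgrid[:z.shape[0],:z.shape[1]]
    P=np.dstack([(u-c["cx"])/c["fx"]*z,(v-c["cy"])/c["fy"]*z,z])
    if "mount" in c:
        M=np.array(c["mount"]); P=P@M[:3,:3].T+M[:3,3]
        return P@R.from_euler("xyz",s["eef_rot"]).as_matrix().T+np.array(s["position"])
    r=R.from_rotvec(np.ravel(c["rvec"])).as_matrix()
    return (P-np.ravel(c["tvec"]))@r
def save(c,n): cv2.imwrite(f"pics/{n}.png",c["pixels"][:,:,::-1])
E
python3 - <<'E'
from h import *
s=get_state(); print(s)
c=eyes.camera("top"); save(c,"top0"); W=world(c)
for n in ("drive_grip","mill_box"): print(n,spotter.spot_point("top",n))
hsv=cv2.cvtColor(c["pixels"],cv2.COLOR_RGB2HSV)
red=((hsv[...,0]<8)|(hsv[...,0]>172))&(hsv[...,1]>150)&(hsv[...,2]>80)
n,l,st,ce=cv2.connectedComponentsWithStats(red.astype(np.uint8))
for i in range(1,n):
    if st[i,4]<30: continue
    m=(l==i)&(c["range_z"]>0); p=W[m]; top=p[p[:,2]>np.percentile(p[:,2],90)-.006]
    e=np.linalg.svd(top[:,:2]-top[:,:2].mean(0),full_matrices=False)[2][0]
    print(ce[i],st[i],np.median(top,0),np.degrees(np.arctan2(e[1],e[0])),cv2.minAreaRect(top[:,:2].astype(np.float32)))
E
```

```text
{'t': 0.0, 'joint_pos': array([ 1.22677076,  0.53712295, -0.00445258,  1.53887861,  0.0025981 ,
        1.06727881, -0.07120028]), 'joint_vel': array([-1.26665920e-03, -1.21537298e-03,  1.02042558e-03,  9.30740394e-04,
        3.69751307e-05,  5.60936787e-05, -4.45218641e-04]), 'joint_efforts': array([ 5.21840266e-04, -5.70981574e+01,  9.91065837e-01, -2.51597679e+01,
       -5.61597990e-02,  1.79747154e-02,  1.46142015e-04]), 'position': array([ 0.17809691, -0.62448856,  0.2378648 ]), 'eef_rot': array([-3.13991466e+00,  1.14970711e-04,  2.77908423e-01]), 'contact_force': array([-1.31402277,  0.27847104,  0.55165515]), 'torque': array([0.03841057, 0.01133348, 0.02674146]), 'finger_force': 0.0, 'finger_gap': 1.0012699228227016}
drive_grip [{'point': [0.4589, 0.2601, 0.1085], 'p': 0.57}]
mill_box [{'point': [0.538, -0.1762, -0.0061], 'p': 0.58}]
[550.01648352 188.41208791] [542 182  17  13 182] [ 0.59961686 -0.51602348  0.08271256] -104.8800575121129 ((0.6001432538032532, -0.5184229016304016), (0.01843555085361004, 0.02186972089111805), 7.969575881958008)
[374.69082126 226.95652174] [362 222  26  11 207] [ 0.51695529 -0.17639097  0.11040142] 99.44577708149102 ((0.5176161527633667, -0.17718032002449036), (0.011884729377925396, 0.04178563505411148), 9.97769546508789)
[122.53648069 259.41630901] [115 247  17  26 233] [0.45512415 0.25769137 0.1201041 ] 160.6693957077387 ((0.4549241065979004, 0.2587496042251587), (0.012883180752396584, 0.043531693518161774), 70.68498992919922)
```

View pics/top0.png

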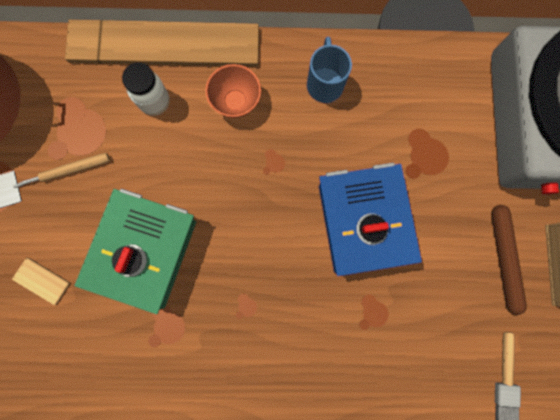

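The image shows the green box with its raised wing at about (127,260), across the yellow marks. The blue box is at (370,220) with its wing along its marks. The wing top measures z=0.120 m, as it should. Next I work out rows for an arc to a hover above the green wing, with yaw 160.7° so that joint 7 has room for the clockwise turn.

```bash
cat >> h.py <<'E'
def rows(wps, yaw1, g=-1, step=.045, s=None, n=None, level=True):
    "print rows along waypoints (world), yaw (deg) spread evenly, tool pointing down"
    s=s or get_state(); p=np.array(s["position"]); y0=s["eef_rot"][2]
    dy=(np.radians(yaw1)-y0+np.pi)%(2*np.pi)-np.pi
    pts=np.vstack([p]+list(wps)); d=np.r_[0,np.cumsum(np.linalg.norm(np.diff(pts,axis=0),axis=1))]
    n=n or int(max(np.ceil(d[-1]/step),np.ceil(abs(dy)/np.radians(10)),1))
    q=p.copy(); y=y0
    for k in range(1,n+1):
        t=np.array([np.interp(d[-1]*k/n,d,pts[:,i]) for i in range(3)])
        rot=R.from_euler("xyz",[np.pi,0,y]); v=np.round(rot.inv().apply(t-q)/.04,2)
        w=round(-np.degrees(dy)/n/30,3); q=q+rot.apply(v*.04); y-=np.radians(w*30)
        print([g,*v.tolist(),0,0,w],end=",\n" if k%10 else "\n--\n")
    print("end",q,np.degrees(y))
E
python3 -c "
from h import *
rows([[.45,-.35,.25],[.5,-.1,.25],[.455,.258,.24]],160.7)"
```

```text
[-1, 0.95, -0.53, -0.03, 0, 0, np.float64(-0.21)],
[-1, 1.0, -0.43, -0.04, 0, 0, np.float64(-0.21)],
[-1, 1.04, -0.31, -0.03, 0, 0, np.float64(-0.21)],
[-1, 1.08, -0.2, -0.03, 0, 0, np.float64(-0.21)],
[-1, 1.08, -0.08, -0.04, 0, 0, np.float64(-0.21)],
[-1, 1.09, 0.04, -0.03, 0, 0, np.float64(-0.21)],
[-1, 1.08, 0.16, -0.04, 0, 0, np.float64(-0.21)],
[-1, 1.05, 0.28, -0.03, 0, 0, np.float64(-0.21)],
[-1, 1.03, 0.31, -0.03, 0, 0, np.float64(-0.21)],
[-1, 1.08, -0.12, 0.0, 0, 0, np.float64(-0.21)]
--
[-1, 1.09, 0.0, 0.0, 0, 0, np.float64(-0.21)],
[-1, 1.08, 0.13, 0.0, 0, 0, np.float64(-0.21)],
[-1, 1.06, 0.24, 0.0, 0, 0, np.float64(-0.21)],
[-1, 1.03, 0.36, 0.0, 0, 0, np.float64(-0.21)],
[-1, 1.02, 0.37, 0.01, 0, 0, np.float64(-0.21)],
[-1, 1.06, 0.25, 0.03, 0, 0, np.float64(-0.21)],
[-1, 1.02, 0.37, 0.03, 0, 0, np.float64(-0.21)],
[-1, 0.98, 0.47, 0.03, 0, 0, np.float64(-0.21)],
[-1, 0.92, 0.58, 0.03, 0, 0, np.float64(-0.21)],
[-1, 0.86, 0.68, 0.03, 0, 0, np.float64(-0.21)]
--
[-1, 0.77, 0.77, 0.03, 0, 0, np.float64(-0.21)],
[-1, 0.69, 0.84, 0.03, 0, 0, np.float64(-0.21)],
[-1, 0.58, 0.92, 0.03, 0, 0, np.float64(-0.21)],
end [0.45511532 0.25795713 0.2400341 ] 160.82290286118555
```

Call:
carry_out(plan=[[-1, 0.95, -0.5, -0.03, 0, 0, -0.2], [-1, 1, -0.4, -0.03, 0, 0, -0.2], [-1, 1, -0.3, -0.03, 0, 0, -0.2], [-1, 1, -0.2, -0.03, 0, 0, -0.2], [-1, 1, -0.1, -0.03, 0, 0, -0.2], [-1, 1, 0, -0.03, 0, 0, -0.2], [-1, 1, 0.15, -0.03, 0, 0, -0.2], [-1, 1, 0.3, -0.03, 0, 0, -0.2], [-1, 1, 0.3, -0.03, 0, 0, -0.2], [-1, 1, 0, 0, 0, 0, -0.2]])

```text
t: 1.4
position: [0.4588, -0.3248, 0.2493]
eef_rot: [3.141, -0.0, 1.33]
contact_force: [-0.6, 0.5, -0.8]
finger_gap: 1.003
finger_force: 0.0
```

```bash
python3 -c "
from h import *
s=get_state();print(s['t'],s['joint_pos'])
rows([[.5,-.1,.25],[.455,.258,.24]],160.7,step=.04)"
```

```text
1.4 [ 0.80801501  0.39942912 -0.35066389  1.74883205  0.15688422  1.02065244
  0.15939681]
[-1, 0.98, -0.06, -0.0, 0, 0, np.float64(-0.188)],
[-1, 0.98, 0.04, -0.01, 0, 0, np.float64(-0.188)],
[-1, 0.98, 0.13, 0.0, 0, 0, np.float64(-0.188)],
[-1, 0.95, 0.23, -0.0, 0, 0, np.float64(-0.188)],
[-1, 0.93, 0.32, -0.0, 0, 0, np.float64(-0.188)],
[-1, 0.91, 0.36, -0.0, 0, 0, np.float64(-0.188)],
[-1, 0.95, 0.22, 0.02, 0, 0, np.float64(-0.188)],
[-1, 0.93, 0.31, 0.03, 0, 0, np.float64(-0.188)],
[-1, 0.9, 0.4, 0.03, 0, 0, np.float64(-0.188)],
[-1, 0.85, 0.49, 0.03, 0, 0, np.float64(-0.188)]
--
[-1, 0.8, 0.57, 0.02, 0, 0, np.float64(-0.188)],
[-1, 0.74, 0.65, 0.03, 0, 0, np.float64(-0.188)],
[-1, 0.68, 0.71, 0.03, 0, 0, np.float64(-0.188)],
[-1, 0.6, 0.78, 0.03, 0, 0, np.float64(-0.188)],
[-1, 0.52, 0.83, 0.02, 0, 0, np.float64(-0.188)],
end [0.45488127 0.25796601 0.24010308] 160.7861698937188
```

Call:
carry_out(plan=[[-1, 1, -0.05, 0, 0, 0, -0.19], [-1, 1, 0.05, 0, 0, 0, -0.19], [-1, 1, 0.15, 0, 0, 0, -0.19], [-1, 0.95, 0.25, 0, 0, 0, -0.19], [-1, 0.95, 0.3, 0, 0, 0, -0.19], [-1, 0.9, 0.35, 0, 0, 0, -0.19], [-1, 0.95, 0.2, 0.02, 0, 0, -0.19], [-1, 0.95, 0.3, 0.03, 0, 0, -0.19], [-1, 0.9, 0.4, 0.03, 0, 0, -0.19], [-1, 0.85, 0.5, 0.03, 0, 0, -0.19]])

```text
t: 2.65
position: [0.4771, 0.0655, 0.245]
eef_rot: [-3.14, 0.001, 2.325]
contact_force: [1.0, 0.7, 0.4]
finger_gap: 1.003
finger_force: 0.0
```

```bash
python3 -c "
from h import *
s=get_state();print(s['t'],s['joint_pos'])
rows([[.455,.258,.22]],160.7,step=.04)"
```

```text
2.65 [ 0.37337091  0.32372215 -0.72075149  1.93267974  0.25730676  0.97837874
  0.28740822]
[-1, 0.78, 0.58, 0.12, 0, 0, np.float64(-0.183)],
[-1, 0.71, 0.65, 0.13, 0, 0, np.float64(-0.183)],
[-1, 0.66, 0.72, 0.12, 0, 0, np.float64(-0.183)],
[-1, 0.58, 0.77, 0.13, 0, 0, np.float64(-0.183)],
[-1, 0.5, 0.83, 0.12, 0, 0, np.float64(-0.183)],
end [0.4551616  0.25806003 0.22016351] 160.67961193440712
```

Call:
carry_out(plan=[[-1, 0.8, 0.6, 0.1, 0, 0, -0.18], [-1, 0.7, 0.65, 0.1, 0, 0, -0.18], [-1, 0.65, 0.7, 0.1, 0, 0, -0.18], [-1, 0.6, 0.75, 0.1, 0, 0, -0.18], [-1, 0.5, 0.85, 0.1, 0, 0, -0.18], [-1, 0, 0, 0, 0, 0, 0]])

```text
t: 3.4
position: [0.4554, 0.2603, 0.225]
eef_rot: [3.141, -0.001, 2.799]
contact_force: [0.2, -0.1, -0.6]
finger_gap: 0.999
finger_force: 0.0
```

Run:
```python
from h import *
s=get_state(); print(s['t'],s['joint_pos'],s['position'],s['eef_rot'])
c=eyes.camera("wrist"); save(c,"w0"); W=world(c,s)
print(spotter.spot_point("wrist","drive_grip"))
hsv=cv2.cvtColor(c["pixels"],cv2.COLOR_RGB2HSV)
red=((hsv[...,0]<8)|(hsv[...,0]>172))&(hsv[...,1]>150)&(hsv[...,2]>80)
n,l,st,ce=cv2.connectedComponentsWithStats(red.astype(np.uint8))
for i in range(1,n):
    if st[i,4]<200: continue
    p=W[(l==i)&(c["range_z"]>0)]; top=p[p[:,2]>np.percentile(p[:,2],90)-.005]
    print(ce[i],st[i],np.median(top,0),cv2.minAreaRect(top[:,:2].astype(np.float32)))
```

```text
3.4 [ 0.04388082  0.4686482  -0.83421836  1.84674539  0.40578935  1.00599404
  0.26872648] [0.45538659 0.26034592 0.22502527] [ 3.14101897e+00 -1.08169052e-03  2.79892957e+00]
[{'point': [0.4564, 0.2591, 0.1085], 'p': 0.91}]
[277.16021127 208.81514085] [271 186  13  47 568] [0.45327061 0.25871561 0.12015449] ((0.45432907342910767, 0.25830644369125366), (0.01073977630585432, 0.041829969733953476), 70.49398803710938)
```

View pics/w0.png

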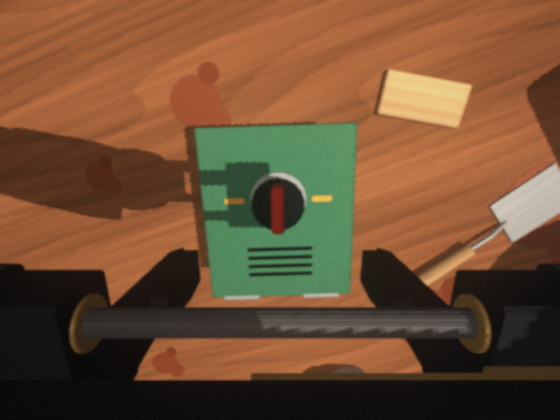

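The wrist view shows the wing at (277,208), upright in the image and between the fingers. Its centre is about (0.455, 0.259), so a 1.5 mm correction is needed. I'll go down until the fingertips are about 4 mm above the disc, then close.

Call:
carry_out(plan=[[-1, 0, -0.04, 0.8, 0, 0, 0], [-1, 0, 0, 0.8, 0, 0, 0], [-1, 0, 0, 0.8, 0, 0, 0], [-1, 0, 0, 0.4, 0, 0, 0], [-1, 0, 0, 0.25, 0, 0, 0], [-1, 0, 0, 0, 0, 0, 0]])

```text
t: 4.25
position: [0.4575, 0.2555, 0.1032]
eef_rot: [-3.141, 0.0, 2.791]
contact_force: [0.4, -0.4, -0.4]
finger_gap: 1.0
finger_force: 0.0
```

Call:
carry_out(plan=[[0.6, 0, 0, 0, 0, 0, 0], [0.6, 0, 0, 0, 0, 0, 0], [0.6, 0, 0, 0, 0, 0, 0], [0.6, 0, 0, 0, 0, 0, 0]])

```text
t: 4.75
position: [0.4575, 0.2558, 0.1033]
eef_rot: [3.141, 0.0, 2.791]
contact_force: [-0.2, -0.6, 0.8]
finger_gap: 0.565
finger_force: 0.0
```

The arm ended about 4 mm off-centre, so I correct that before closing.

Call:
carry_out(plan=[[0.4, 0.085, 0.055, 0, 0, 0, 0], [0.4, 0, 0, 0, 0, 0, 0], [0.4, 0, 0, 0, 0, 0, 0]])

```text
t: 5.12
position: [0.4548, 0.2591, 0.1031]
eef_rot: [-3.141, -0.0, 2.791]
contact_force: [0.7, -0.3, -0.1]
finger_gap: 0.305
finger_force: 0.0
```

Call:
carry_out(plan=[[1, 0, 0, 0, 0, 0, 0], [1, 0, 0, 0, 0, 0, 0], [1, 0, 0, 0, 0, 0, 0], [1, 0, 0, 0, 0, 0, 0], [1, 0, 0, 0, 0, 0, 0]])

```text
t: 5.75
position: [0.4549, 0.259, 0.1031]
eef_rot: [-3.141, -0.0, 2.791]
contact_force: [-0.6, -0.2, -0.1]
finger_gap: 0.135
finger_force: 30.0
```

Gripped: the gap is 0.135 × 88 ≈ 12 mm, which matches the wing. Pressing 12 mm in small steps.

Call:
carry_out(plan=[[1, 0, 0, 0.1, 0, 0, 0], [1, 0, 0, 0.1, 0, 0, 0], [1, 0, 0, 0.1, 0, 0, 0], [1, 0, 0, 0, 0, 0, 0], [1, 0, 0, 0, 0, 0, 0]])

```text
t: 6.38
position: [0.4551, 0.2591, 0.0912]
eef_rot: [-3.141, 0.0, 2.791]
contact_force: [-0.4, -1.7, 7.3]
finger_gap: 0.134
finger_force: 30.0
```

Pressed: 7.3 N at about 12 mm, as the spring should give. Now the first half of the clockwise turn.

Call:
carry_out(plan=[[1, 0, 0, 0, 0, 0, 0.2], [1, 0, 0, 0, 0, 0, 0.2], [1, 0, 0, 0, 0, 0, 0.2], [1, 0, 0, 0, 0, 0, 0.2], [1, 0, 0, 0, 0, 0, 0.2], [1, 0, 0, 0, 0, 0, 0.2], [1, 0, 0, 0, 0, 0, 0.2]])

```text
t: 7.25
position: [0.4554, 0.2595, 0.0915]
eef_rot: [3.14, -0.0, 2.055]
contact_force: [-0.5, -0.8, 7.5]
finger_gap: 0.131
finger_force: 30.0
```

```bash
python3 -c "
from h import *
s=get_state();print(s['joint_pos'],s['position'],s['contact_force'],s['torque'])"
```

```text
[-0.19889798  0.60144941 -0.5211819   1.94860407  0.44956228  0.70586887
 -0.50852453] [0.45544495 0.25952669 0.09149183] [-0.54426847 -0.77464507  7.47600838] [-0.25859222 -0.03364329  0.04128373]
```

Call:
carry_out(plan=[[1, 0, 0, 0.01, 0, 0, 0.2], [1, 0, 0, 0, 0, 0, 0.2], [1, 0, 0, 0, 0, 0, 0.2], [1, 0, 0, 0, 0, 0, 0.2], [1, 0, 0, 0, 0, 0, 0.2], [1, 0, 0, 0, 0, 0, 0.2], [1, 0, 0, 0, 0, 0, 0.2], [1, 0, 0, 0, 0, 0, 0.2], [1, 0, 0, 0, 0, 0, 0], [1, 0, 0, 0, 0, 0, 0]])

```text
t: 8.5
position: [0.4561, 0.2596, 0.0913]
eef_rot: [3.14, -0.002, 1.22]
contact_force: [0.8, -0.5, 6.4]
finger_gap: 0.134
finger_force: 30.0
```

```bash
python3 -c "
from h import *
s=get_state();print(s['joint_pos'],s['position'],s['contact_force'],s['torque'])"
```

```text
[-0.35684198  0.56383973 -0.31445819  1.95736862  0.27452437  0.65874196
 -1.19428811] [0.45611467 0.259562   0.0912893 ] [ 0.84419784 -0.54166804  6.39007395] [-2.62402271e-01 -2.45598790e-01 -2.24856171e-04]
```

Turned by exactly 1.571 rad. I ease up 2 mm, so the cam seats in its notch, and watch the spring force fall away.

Call:
carry_out(plan=[[1, 0, 0, -0.03, 0, 0, 0], [1, 0, 0, -0.02, 0, 0, 0], [1, 0, 0, 0, 0, 0, 0], [1, 0, 0, 0, 0, 0, 0]])

```text
t: 9.0
position: [0.4558, 0.2594, 0.0929]
eef_rot: [3.14, -0.001, 1.22]
contact_force: [4.1, 1.0, 2.2]
finger_gap: 0.133
finger_force: 30.0
```

Call:
carry_out(plan=[[0.3, 0, 0, 0, 0, 0, 0], [0.3, 0, 0, 0, 0, 0, 0], [0.3, 0, 0, 0, 0, 0, 0], [0.3, 0, 0, 0, 0, 0, 0], [0.3, 0, 0, -0.5, 0, 0, 0], [0.3, 0, 0, -0.8, 0, 0, 0], [0.3, 0, 0, -0.9, 0, 0, 0], [-1, 0, 0, -0.9, 0, 0, 0], [-1, 0, 0, 0, 0, 0, 0], [-1, 0, 0, 0, 0, 0, 0]])

```text
t: 10.25
position: [0.4545, 0.2586, 0.216]
eef_rot: [-3.141, 0.001, 1.22]
contact_force: [-0.9, 0.6, -0.1]
finger_gap: 0.665
finger_force: 0.0
```

Run:
```python
from h import *
s=get_state(); print(s['t'],s['position'],s['contact_force'],s['finger_gap'])
c=eyes.camera("wrist"); save(c,"w1"); W=world(c,s)
print(spotter.spot_point("wrist","drive_grip"))
hsv=cv2.cvtColor(c["pixels"],cv2.COLOR_RGB2HSV)
red=((hsv[...,0]<8)|(hsv[...,0]>172))&(hsv[...,1]>150)&(hsv[...,2]>80)
n,l,st,ce=cv2.connectedComponentsWithStats(red.astype(np.uint8))
for i in range(1,n):
    if st[i,4]<200: continue
    p=W[(l==i)&(c["range_z"]>0)]; top=p[p[:,2]>np.percentile(p[:,2],90)-.005]
    print(ce[i],st[i],np.median(top,0),cv2.minAreaRect(top[:,:2].astype(np.float32)))
```

```text
10.25 [0.4544685 0.2586056 0.2159743] [-0.86235786  0.55407886 -0.11162878] 0.6653051384092117
[{'point': [0.458, 0.2587, 0.0961], 'p': 0.95}]
[281.16595136 206.2260372 ] [274 182  15  50 699] [0.4559951  0.26056925 0.11019818] ((0.4554078280925751, 0.2596842646598816), (0.04290017858147621, 0.011461715213954449), 70.23722839355469)
```

View pics/w1.png

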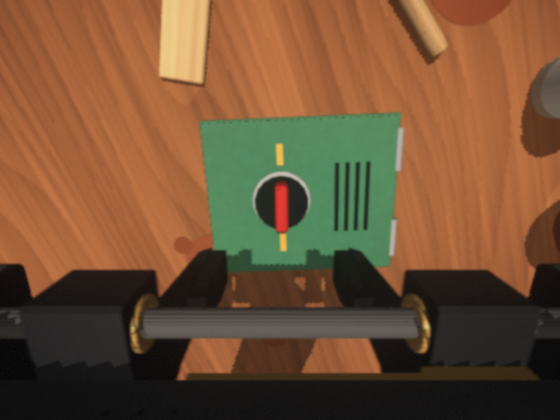

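The wing at (281,206) lies in line with the yellow marks at (279,154) and (283,242). Its top is at z=0.110 m, 10 mm below the raised height, so it is locked and holding with the gripper clear.

```bash
python3 -c "
from h import *
print(ticket.job_done())"
```

```text
the job is handed in; nothing more can be done
None
```

The green box's fastener was pressed down, turned a quarter turn clockwise and released; the last picture shows it staying down about 10 mm along the yellow marks, the blue box was not touched, and the job was handed in at about 10 s.

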